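# Load a culture dish into the bench incubator

## Task

Load the red culture dish into the white bench incubator: a stain bottle has been left on its lid, so first stand that bottle upright on the blue table, lift the lid off, set the dish level in the ring on the floor of the well and put the lid back fully home. Then, with the lid on, turn the dial so that its white pointer stands at the red mark. Set everything down gently and upright, and leave the gauze roll, the red-topped timer and the white dropper bottle beside the work alone.

Things in the scene. Friction and masses are not known exactly. Their poses are not given: they have to be found in the camera images.
- incubator: White bench incubator, fixed, 158 (x) x 232 (y) x 62 mm high; origin at the centre of its underside, z up, -x its front. On its left (+y) part a square well opens upward, 130 x 130 mm, 28 mm deep; on its right (-y) part is a dark control panel with the dial.
- well_rim (a point): Centre of the well's mouth, level with the housing's top (62 mm above the incubator's underside). The lid's origin lies here when the lid is home. Axes as the incubator's.
- nest_floor (a point): Centre of the well's aluminium floor, 28 mm below the rim; around it a low steel ring, 69 mm inside diameter, 3 mm high, locates the dish.
- lid: Loose grey lid, 0.3 kg: flange 146x146x8 mm; under it a hollow square plug, 10 mm deep, tapers from 126 mm (2 mm to spare each side of the well) to 119 mm at its foot. Origin: centre of the flange's underside, z up. Black bar handle on top, centred, along the lid's x: 74 mm long, 14 mm wide, 26 to 38 mm above the origin, on two thin posts.
- stain_bottle: Amber dropper bottle with red rubber bulb, 36 mm diameter, 104 mm high; origin at the centre of its underside, z up. It stands on the lid, on the right (-y) of the handle. The cylindrical glass body is the lower 50 mm or so.
- dish: Closed culture dish with red agar under a clear lid (one rigid piece), 63 mm diameter, 17 mm high, lying on the table; origin at the centre of its underside, z up.
- dial (a joint): Angle of the incubator's dial, rad, growing clockwise seen from above; 0 = white pointer straight away from the front (incubator +x); the red mark is at 0.6. Range -1.25 to 1.25; it stays where it is left.
- dial_grip (a point): On the dial's vertical axis, in the middle of its black grip bar (38 mm long, 11 mm wide, from 9 mm below to 7 mm above this point; top 26 mm above the panel). The round skirt under the bar, 43 mm diameter, tops out 9 mm below this point; it turns with the bar. The point's x axis lies along the bar and points where the white pointer points.
- gauze: Gauze roll standing on the table, 58 mm diameter, 50 mm high; leave alone. Origin at the centre of its underside.
- timer: Round white bench timer with red top, 64 mm diameter, 31 mm high, standing near the dish; leave alone. Origin at the centre of its underside.
- white_bottle: White dropper bottle with black bulb, 36 mm diameter, 104 mm high, standing on the table; leave alone. Origin at the centre of its underside.
There are look-alikes about, which are no part of the job. What is shaped like the stain_bottle but purple is not meant.

How it is judged:
On the way, in this order (a step that is already met when the one before it is completed fails the run):
1. the stain bottle stands upright on the table, released (height (world z) of stain_bottle between -0.01 and 0.006 m and angle between stain_bottle's own z axis and vertical below 0.15 rad and contact force between the fingers and stain_bottle below 0.1 N), for 0.2 s.
2. the lid is off the well: its centre is more than 10 cm to the side of it (horizontal distance between lid and well_rim above 0.1 m), for 0.1 s.
3. the dish lies level in the ring on the well's floor, released (horizontal distance between dish and nest_floor below 0.006 m and z of dish in the frame of nest_floor below 0.002 m and angle between dish's own z axis and vertical below 0.04 rad and contact force between the fingers and dish below 0.1 N), for 0.2 s.
4. the lid is fully home on the well, released (horizontal distance between lid and well_rim below 0.005 m and z of lid in the frame of well_rim below 0.0025 m and angle between lid's own z axis and vertical below 0.03 rad and contact force between the fingers and lid below 0.1 N), for 0.2 s.
5. the dial's pointer stands at the red mark, 0.6 rad within 0.15 rad (value of joint dial between 0.45 and 0.75 rad), for 0.2 s.
At the end, for the whole second after the job is handed in: The bottle stands upright on the table (0.15 rad, 6 mm); the dish lies level in the ring (6 mm off centre, 2 mm off the floor); the lid is home (5 mm off centre, 2.5 mm above the rim, 0.03 rad); the dial reads 0.45 to 0.75 rad; all at rest (all of step 5 and height (world z) of stain_bottle between -0.01 and 0.006 m and angle between stain_bottle's own z axis and vertical below 0.15 rad and horizontal distance between dish and nest_floor below 0.006 m and z of dish in the frame of nest_floor below 0.002 m and angle between dish's own z axis and vertical below 0.04 rad and horizontal distance between lid and well_rim below 0.005 m and z of lid in the frame of well_rim below 0.0025 m and angle between lid's own z axis and vertical below 0.03 rad and linear speed of each of stain_bottle, lid, dish below 0.02 m/s); the robot touches nothing.
It fails at once if the stain bottle is tipped over (more than 0.6 rad) (angle between stain_bottle's own z axis and vertical above 0.6 rad).
It fails at once if the dish is tipped (more than 0.5 rad) (angle between dish's own z axis and vertical above 0.5 rad).
It fails at once if the bottle, the dish or the lid is dropped (untouched by the fingers and faster than 0.8 m/s, a fall of 3 cm) ((contact force between the fingers and stain_bottle below 0.05 N and linear speed of stain_bottle above 0.8 m/s) or (contact force between the fingers and dish below 0.05 N and linear speed of dish above 0.8 m/s) or (contact force between the fingers and lid below 0.05 N and linear speed of lid above 0.8 m/s)).
It fails at once if the gauze roll, the timer or the white bottle is moved more than 3 cm (distance of any of gauze, timer, white_bottle from where it was at the start of the episode above 0.03 m).
It also fails if it takes over 72 s, if anything falls off the work surface, if the arm or the gripper's body presses on something with over 40 N, if the wrist force passes 120 N, or if a joint passes its speed limit or range.

## Robot

A 6-joint arm with a two-finger parallel gripper is mounted at the origin on a cart in front of the work surface, level with it; the furniture and walls round the work are solid. World frame = base frame: x ahead of the robot, y to its left, z up, the work surface at z = 0. Lengths are in m, angles in rad, forces in N, time in s.
With the tool pointing down it reaches from about 0.3 to 0.75 m from the base axis. Payload 8.5 kg.
Tool frame: the origin (TCP) lies between the finger pads; the fingertips stand 19 mm ahead of it and the grasp point (between the pads) is the TCP; z points along the fingers, y is the line along which they close (so a half turn about z gives the same grasp; the last joint's range is limited). The gripper opens to 88 mm and grips with 3 to 60 N. Pads are 18 mm wide; open, the fingers measure 123 mm over their backs; the gripper's body (75 mm by 187 mm) begins 45 mm behind the grasp point.
Start: joints at [-1.338, 0.381, 1.297, -0, 1.464, -0.215], TCP at [0.238, -0.496, 0.258] pointing down, gripper open.
Joint ranges: [-3.11, 3.11], [-0.89, 2.33], [0.22, 2.48], [-1.42, 4.56], [0.17, 2.85], [-2.88, 2.88]. Speed limits (rad/s): [2.39, 2.39, 3.14, 3.14, 3.14, 3.14].

## Interface

Orientations are given as [roll, pitch, yaw] about the fixed x, y, z axes, in that order (R = Rz(yaw) Ry(pitch) Rx(roll)).
In Python, from bench import sensors, cams, robot, look_for, spot_point gives the robot as it stands.
- The arm moves only by the shell command python3 -m handwheel 'ROWS' [OPENING] [FORCE]. ROWS is text: rows parted by semicolons, each of 4 numbers parted by spaces: the shift along the tool's x, y, z in units of 20 cm (1.0 is 20 cm), then the turn about the tool's z in units of 30 degrees (1.0 is 30 degrees). In form: tx ty tz twist; .... A call has 1 to 12 rows; each row is the pose to reach, as a shift and turn from the pose commanded when the call began, along the tool's axes at that moment; what a row does not reach only later rows make up. A row lasts 1/12 s, in which the tool goes at most 41.7 mm and 7.16 degrees, less where a joint would pass 70% of its speed; a pose out of reach is approached as far as the arm can. A call with a number of a shift or a turn outside -1 to 1 is refused whole. A call with a gripper value outside its range is refused whole. OPENING is the closure, from -1 (fully open) to 1 (shut), set as the call begins (- or left out, the last holds). The fingers move at their own pace and stop on an object; FORCE is the grip in N (left out, the last holds). Time passes only in rows, so rows that repeat a pose let the fingers close. It gives the time, the measured TCP pose, the force, the opening and the grip force at its end, in the units of the state.
- sensors.observe(): the state, without advancing time (a new reading comes with each control period).
- cams.read_camera(name): name is "scene" or "top" or "wrist"; returns the picture (400x640x3 uint8, blue, green, red); there is no depth.
- cams.get_calibration(name): a dict with "intrinsics" (3x3 intrinsics, pixels), "k1" (the pictures are not rectified: a ray, as slopes to the right and down, at radius r is drawn at 1 + k1 r^2 times it, then the intrinsics apply), "position" and "attitude" of the camera in the world. Camera axes: x right, y down, z forward; pixel columns grow to the right and rows downward; lengths in m; the calibration is good to about 2 mm. A picture is of the moment at which its call begins: read the wrist's pose just before it. get_calibration takes no time and is no camera call; for the wrist camera it gives the pose at the moment of the call.
- robot.sign_off(): hands the job in; it is judged then, once.
Trained networks look in the newest picture that a camera, given by its name, has taken for a name from the list of things; names that differ only in an ending like _2 or _b are one class to them, and where a whole thing is asked for, a point or a joint stands for the part that bears it (a point fixed in the world has none). Each returns a list of dicts, best first, with "conf" (0 to 1); they miss things now and then, are a little off and sometimes report something else, mostly with a low value. They report only what shows in the picture. A call takes as long as a camera call. They do not tell look-alikes from the thing itself.
- look_for(camera, thing): "xyz" ([x, y, z] in m, in the coordinates of the camera as it stood for that picture, good to about 4 mm: the middle of the surface that is visible of it).
- spot_point(camera, thing): "xyz" ([x, y, z] in m, in the coordinates of the camera as it stood for that picture, good to about 4 mm: a listed point, or the origin of a listed thing).
The state is a dict: "clock": time; "joints": joint angles; "dq": joint speeds; "effort": joint torques, N m; "ee_pos": TCP position; "ee_rot": TCP orientation; "contact_force": force on the tool from outside, world axes, zero at the start; "torque": the same for the moment, N m; "width": finger opening in m; "grasp_force": force on a finger pad.
Only numpy, scipy, OpenCV 4.12 (cv2) and the standard library are available. Lean on these libraries where they do the work, as an engineer would, in place of code of your own. Each camera call takes 0.05 s, during which the arm holds its last target. There are 200 camera calls.

## Working session

There is one attempt and no reset: what is moved stays moved. The work goes in short steps, Python scripts to look and compute and a shell command to move; the robot and the scene stay as the last step left them, time stands still between calls to the robot, and variables do not carry over. Pictures are saved under pics/ and viewed, at most 10 in all, crops included, and the job is handed in when it is done.

```bash
ls; mkdir -p pics; cat > h.py <<'E'
import numpy as np, cv2
from scipy.spatial.transform import Rotation as R
from bench import sensors, cams, robot, look_for, spot_point
def att(a):
    a=np.array(a,float)
    return a if a.shape==(3,3) else R.from_euler('xyz',a).as_matrix()
def find(cam,names,f=spot_point):
    c=cams.get_calibration(cam); A=att(c['attitude']); p=np.array(c['position'])
    K=np.array(c['intrinsics']); 
    for n in names:
        for d in f(cam,n)[:4]:
            x=np.array(d['xyz']); s=x[:2]/x[2]; q=s*(1+c['k1']*(s@s)); u=K[:2,:2]@q+K[:2,2]
            if d['conf']>.15: print(cam,n,round(d['conf'],2),np.round(p+A@x,4),'px',np.round(u))
def snap(cam,name):
    im=cams.read_camera(cam); cv2.imwrite('pics/'+name,im); return im
E
python3 - <<'E'
from h import *
for c in('scene','top'):
    print(c,cams.get_calibration(c))
print(sensors.observe())
a=snap('scene','a.png')
find('scene',['lid','stain_bottle','dish','well_rim','dial_grip'])
b=snap('top','b.png')
find('top',['incubator','well_rim','lid','stain_bottle','dish','dial_grip','gauze','timer','white_bottle'])
print(sensors.observe()['clock'])
E
```

```text
pics
scene {'intrinsics': array([[372.4437017 ,   0.        , 314.77567805],
       [  0.        , 372.4437017 , 204.29934501],
       [  0.        ,   0.        ,   1.        ]]), 'k1': -0.01732934549505233, 'position': array([0.27317188, 0.41708044, 0.65516581]), 'attitude': array([-2.33977357, -0.01414678, -2.63956315])}
top {'intrinsics': array([[370.35896783,   0.        , 317.75636144],
       [  0.        , 370.35896783, 200.49322957],
       [  0.        ,   0.        ,   1.        ]]), 'k1': -0.042725365445021674, 'position': array([ 0.38194686, -0.12710668,  0.9169148 ]), 'attitude': array([-2.94791327, -0.01346234, -1.54691515])}
{'clock': 0.0, 'joints': array([-1.33829793e+00,  3.81194411e-01,  1.29827989e+00, -9.75525174e-06,
        1.46362106e+00, -2.15301328e-01]), 'dq': array([-1.14898675e-03, -6.14887710e-04, -2.57784783e-05, -9.84111044e-04,
       -6.16928152e-04,  5.80804200e-04]), 'effort': array([ 6.14578971e-05, -4.37926483e+01, -2.24553019e+01,  7.13390834e-02,
        3.52282869e-02, -1.27000158e-04]), 'ee_pos': array([ 0.23807273, -0.49550636,  0.25713216])
[... 498 characters left out ...]
834 -0.0276  0.085 ] px [283. 221.]
scene dial_grip 0.56 [ 0.5805 -0.0263  0.0833] px [284. 222.]
top incubator 0.64 [0.557  0.0475 0.0012] px [245. 200.]
top incubator 0.36 [ 0.5818 -0.0256  0.085 ] px [271. 184.]
top lid 0.63 [0.5547 0.0862 0.0635] px [224. 196.]
top stain_bottle 0.69 [ 0.3896 -0.0336 -0.0005] px [274. 269.]
top stain_bottle 0.65 [0.5189 0.0357 0.069 ] px [244. 211.]
top dish 0.69 [ 0.52   -0.3984  0.0014] px [422. 220.]
top dial_grip 0.83 [ 0.5828 -0.0245  0.0798] px [271. 184.]
top gauze 0.89 [ 6.612e-01 -1.731e-01  5.000e-04] px [333. 163.]
top timer 0.58 [ 0.6552 -0.337   0.0022] px [397. 167.]
top white_bottle 0.69 [ 7.271e-01 -7.860e-02  3.000e-04] px [298. 138.]
0.8
```

View pics/b.png

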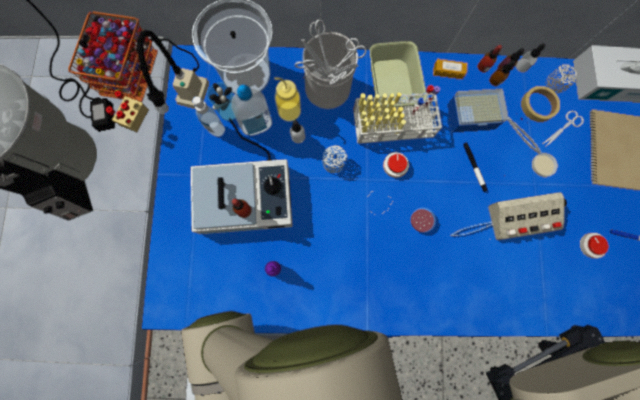

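```bash
python3 - <<'E'
import cv2,numpy as np
a=cv2.imread('pics/a.png');b=cv2.imread('pics/b.png')
l=cv2.resize(a[170:330,200:400],(750,600),interpolation=3)
cv2.imwrite('pics/c.png',l)
E
```

```text
(no output)
```

View pics/c.png

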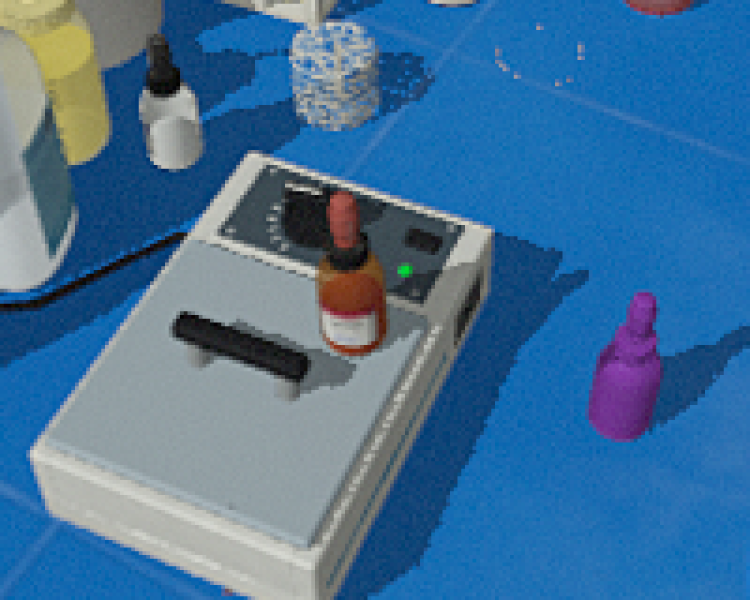

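Top view: the amber stain bottle stands on the lid at about (242,208). The purple look-alike is on the table at (274,269), and the white bottle at (298,130). The dish is at (423,220); the red-topped timers that resemble it are at (396,164) and (594,245). The crop confirms that the amber bottle with the red bulb stands right of the handle, so I choose that bottle at (0.519, 0.036) and the dish at (0.52, -0.396).

```bash
cat >> h.py <<'E'
def go(x,y,z,yaw=None):
    s=sensors.observe(); p=np.array(s['ee_pos']); w=s['ee_rot'][2]
    d=att(s['ee_rot']).T@(np.array([x,y,z])-p)/.2
    t=0 if yaw is None else -np.degrees(yaw-w)/30
    print('at',np.round(p,4),'yaw',round(w,3),'F',np.round(s['contact_force'],1),'w',round(s['width'],4),'t',round(s['clock'],2),'ROW',np.round(d,3),'twist',round(t,3))
E
python3 -c "
from h import *
go(.42,-.15,.33,0.0); print(cams.get_calibration('wrist'))"
```

```text
at [ 0.2381 -0.4957  0.2578] yaw 0.448 F [ 0.1 -0.9  0.4] w 0.0883 t 0.8 ROW [ 1.568 -1.165 -0.361] twist 0.855
{'intrinsics': array([[345.12845036,   0.        , 322.53813818],
       [  0.        , 345.12845036, 201.77765158],
       [  0.        ,   0.        ,   1.        ]]), 'k1': -0.02143846425463624, 'position': array([ 0.3022225 , -0.46386323,  0.3837684 ]), 'attitude': array([ 2.86074896e+00, -1.32733570e-04, -1.12251670e+00])}
```

```bash
python3 -m handwheel '0.2 -0.15 -0.15 0.2; 0.4 -0.3 -0.3 0.4; 0.6 -0.5 -0.36 0.6; 0.8 -0.7 -0.36 0.8; 1 -0.85 -0.36 0.85; 1 -1 -0.36 0.85; 1 -1 -0.36 0.85; 1 -1 -0.36 0.85' -1 15; python3 -c "
from h import *
go(.47,.02,.33,0)"
```

```text
clock: 1.47
ee_pos: [0.3319, -0.2242, 0.3307]
ee_rot: [3.141, -0.001, 0.006]
contact_force: [0.0, -1.1, 1.9]
width: 0.0881
grasp_force: 0.0
at [ 0.3319 -0.2242  0.3307] yaw 0.006 F [ 0.  -1.1  1.9] w 0.0881 t 1.47 ROW [ 0.698 -1.217  0.004] twist 0.012
```

```bash
python3 -m handwheel '0.2 -0.2 0 0; 0.3 -0.4 0 0; 0.4 -0.6 0 0; 0.5 -0.8 0 0; 0.6 -0.95 0 0; 0.7 -1 0 0;0.7 -1 0 0; 0.7 -1 0 0; 0.7 -1 0 0' ; python3 -c "
from h import *
snap('wrist','w1.png')
find('wrist',['lid','stain_bottle','well_rim','dial_grip','incubator'])
go(.519,.036,.2,0)"
```

```text
clock: 2.22
ee_pos: [0.4711, -0.0289, 0.3296]
ee_rot: [3.141, 0.001, 0.003]
contact_force: [0.1, -0.9, -0.7]
width: 0.088
grasp_force: 0.0
wrist lid 0.66 [0.5568 0.0835 0.0564] px [221.  88.]
wrist lid 0.57 [0.5219 0.0342 0.0693] px [265. 121.]
wrist stain_bottle 0.95 [0.5217 0.0363 0.0735] px [263. 122.]
wrist stain_bottle 0.88 [ 0.3895 -0.0333 -0.0005] px [326. 216.]
wrist dial_grip 0.85 [ 0.5812 -0.0284  0.0805] px [323.  62.]
wrist dial_grip 0.69 [0.5548 0.0809 0.0578] px [223.  90.]
at [ 0.4709 -0.0292  0.3299] yaw 0.001 F [ 0.3 -0.3  0.6] w 0.088 t 2.52 ROW [ 0.241 -0.326  0.65 ] twist 0.002
```

View pics/w1.png

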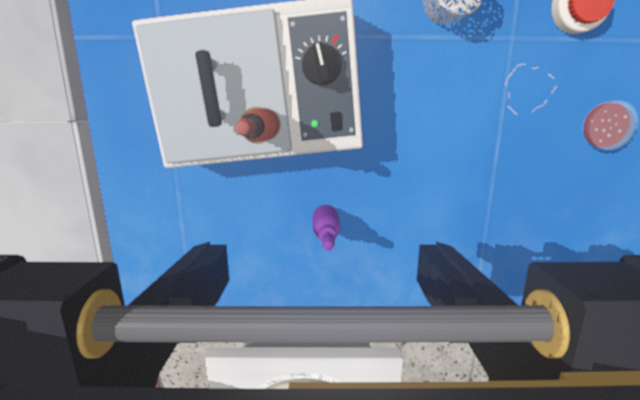

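The wrist view shows the incubator turned slightly counter-clockwise. The handle runs from (205,52) to (214,125), the front edge from (165,165) to (361,148), the bottle is at (262,124), and the dial at (322,63) with its pointer toward (318,43). The red mark is at (336,38).

```bash
cat >> h.py <<'E'
def ray(cam,uv,z):
    c=cams.get_calibration(cam); A=att(c['attitude']); p=np.array(c['position'])
    q=cv2.undistortPoints(np.array(uv,float).reshape(-1,1,2),np.array(c['intrinsics']),np.array([c['k1'],0,0,0,0.])).reshape(-1,2)
    d=np.c_[q,np.ones(len(q))]@A.T
    return p+d*((z-p[2])/d[:,2])[:,None]
E
python3 - <<'E'
from h import *
h=ray('wrist',[(205,53),(214,124)],.1);e=ray('wrist',[(166,165),(361,148),(135,21),(353,-3)],.062);d=ray('wrist',[(322,64),(318,43),(336,38)],.083)
print(h,h.mean(0),e,d)
a=lambda v:np.arctan2(v[1],v[0])
print('yaw handle',a(h[0]-h[1]),'front',a(e[0]-e[1])-np.pi/2,'side',a(e[2]-e[0]),'ptr',a(d[1]-d[0]),'mark',a(d[2]-d[0]))
b=cv2.imread('pics/b.png')
g=ray('top',[(192,231),(291,227),(289,160),(191,166)],.062); print(g.round(4),g.mean(0))
print('top front',a(g[0]-g[1])-np.pi/2,'back',a(g[3]-g[2])-np.pi/2)
E
```

```text
[[0.5879787  0.08474345 0.1       ]
 [0.52111897 0.08147954 0.1       ]] [0.55454884 0.0831115  0.1       ] [[ 0.47253648  0.15290272  0.062     ]
 [ 0.4922722  -0.07206913  0.062     ]
 [ 0.62451503  0.16761581  0.062     ]
 [ 0.64624256 -0.05916038  0.062     ]] [[ 0.57964197 -0.02761108  0.083     ]
 [ 0.59931807 -0.02359743  0.083     ]
 [ 0.60395906 -0.04149166  0.083     ]]
yaw handle 0.04877862782343601 front 0.08750126143744907 side 0.09650957757782566 ptr 0.20122548300162021 mark -0.5186840920592756
[[ 0.4701  0.1549  0.062 ]
 [ 0.4856 -0.0741  0.062 ]
 [ 0.6472 -0.0631  0.062 ]
 [ 0.6261  0.1713  0.062 ]] [0.5572554  0.04724758 0.062     ]
top front 0.06741739907673217 back 0.0897739541671716
```

```bash
python3 -m handwheel '0.08 -0.11 0.1 -0.1; 0.16 -0.22 0.25 -0.16; 0.246 -0.327 0.4 -0.16; 0.246 -0.327 0.5 -0.16; 0.246 -0.327 0.55 -0.16; 0.246 -0.327 0.55 -0.16; 0.246 -0.327 0.55 -0.16' -0.3; python3 -c "
from h import *
snap('wrist','w2.png')
find('wrist',['stain_bottle','lid','dial_grip'])
find('wrist',['stain_bottle'],look_for)
go(.520,.0363,.131,0.085)"
```

```text
clock: 3.1
ee_pos: [0.5203, 0.0367, 0.2199]
ee_rot: [-3.142, 0.0, 0.086]
contact_force: [0.4, 0.5, 0.5]
width: 0.0571
grasp_force: 0.0
wrist stain_bottle 0.77 [0.5193 0.0315 0.0718] px [330. 194.]
wrist stain_bottle 0.77 [ 0.3895 -0.0317 -0.0006] px [373. 293.]
wrist lid 0.84 [0.5567 0.0846 0.0611] px [269. 142.]
wrist lid 0.44 [ 6.627e-01 -1.736e-01  2.000e-04] px [560.  46.]
wrist dial_grip 0.61 [ 0.5818 -0.0269  0.0793] px [414. 124.]
wrist stain_bottle 0.85 [ 0.4062 -0.0301  0.035 ] px [379. 297.]
wrist stain_bottle 0.81 [0.5314 0.0379 0.126 ] px [323. 197.]
at [0.5205 0.0367 0.2207] yaw 0.086 F [-0.4 -0.7  0.4] w 0.0572 t 3.35 ROW [-0.004  0.002  0.449] twist 0.002
```

View pics/w2.png

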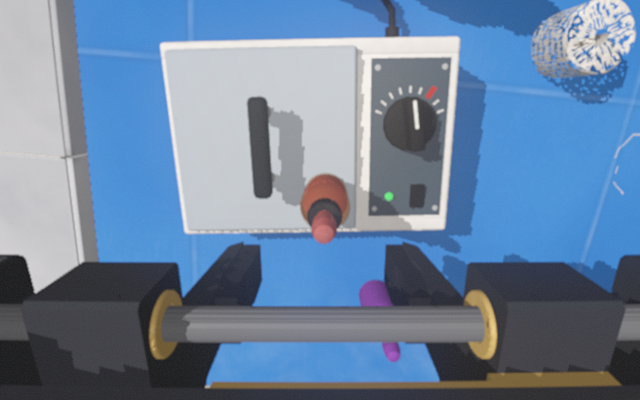

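```bash
python3 -c "
from h import *
print(ray('wrist',[(323,229)],.170),ray('wrist',[(325,211)],.135), ray('wrist',[(322,97),],.1),ray('wrist',[(259,98),(262,197)],.1))"
python3 -m handwheel '0 0 0.08 0; 0 0 0.16 0; 0 0 0.24 0; 0 0 0.31 0; 0 0 0.37 0; 0 0 0.41 0; 0 0 0.43 0; 0 0 0.445 0; 0 0 0.445 0; 0 0 0.445 0' -0.3
```

```text
[[0.52529342 0.03783902 0.17      ]] [[0.52465954 0.03643047 0.135     ]] [[0.59511959 0.0444855  0.1       ]] [[0.59077455 0.08753333 0.1       ]
 [0.52048467 0.08270322 0.1       ]]
clock: 4.18
ee_pos: [0.5206, 0.037, 0.1313]
ee_rot: [3.141, -0.001, 0.086]
contact_force: [0.9, -0.3, -0.1]
width: 0.0578
grasp_force: 0.0
```

```bash
python3 -m handwheel '0.012 0 0 0; 0.012 0 0 0; 0.012 0 0 0;0.012 0 0 0;0.012 0 0 0;0.012 0 0 0;0.012 0 0 0;0.012 0 0 0' 0.5 18
```

```text
clock: 4.85
ee_pos: [0.5228, 0.0372, 0.1309]
ee_rot: [3.141, -0.0, 0.086]
contact_force: [-0.5, -1.0, 1.9]
width: 0.0339
grasp_force: 18.0
```

```bash
python3 -m handwheel '0 0 -0.02 0; 0 0 -0.06 0; 0 0 -0.12 0; 0 0 -0.2 0; 0 0 -0.28 0; 0 0 -0.34 0; 0 0 -0.37 0; 0 0 -0.37 0'; python3 -c "
from h import *
snap('scene','s2.png')
find('scene',['stain_bottle']);find('scene',['stain_bottle'],look_for)
go(.38,.12,.205,0.085)"
```

```text
clock: 5.52
ee_pos: [0.523, 0.0373, 0.2062]
ee_rot: [3.141, -0.002, 0.087]
contact_force: [0.1, 0.2, -1.1]
width: 0.0337
grasp_force: 18.0
scene stain_bottle 0.96 [ 0.3893 -0.0343 -0.0036] px [365. 280.]
scene stain_bottle 0.93 [0.5212 0.033  0.1463] px [293. 231.]
scene stain_bottle 0.83 [ 0.3881 -0.0236  0.0468] px [366. 270.]
scene stain_bottle 0.65 [0.5078 0.047  0.178 ] px [295. 227.]
at [0.5223 0.0373 0.2041] yaw 0.087 F [ 0.5  0.6 -1.9] w 0.0335 t 5.67 ROW [-0.673 -0.473 -0.004] twist 0.003
```

Lifted well. Now I carry it left of the purple bottle, in front of the incubator.

```bash
python3 -m handwheel '-0.06 -0.04 0 0; -0.16 -0.11 0 0; -0.27 -0.19 0 0; -0.39 -0.27 0 0; -0.5 -0.35 0 0; -0.59 -0.41 0 0; -0.65 -0.45 0 0; -0.67 -0.47 0 0; -0.67 -0.47 0 0;-0.67 -0.47 0 0'; python3 -c "
from h import *
go(.38,.12,.0625,0.085)"
```

```text
clock: 6.5
ee_pos: [0.3819, 0.1192, 0.2047]
ee_rot: [3.141, -0.001, 0.087]
contact_force: [-0.2, -0.7, -0.7]
width: 0.0335
grasp_force: 18.0
at [0.3819 0.1192 0.2047] yaw 0.087 F [-0.2 -0.7 -0.7] w 0.0335 t 6.5 ROW [-0.009 -0.005  0.711] twist 0.003
```

```bash
python3 -m handwheel '0 0 0.08 0; 0 0 0.18 0; 0 0 0.29 0; 0 0 0.4 0; 0 0 0.5 0; 0 0 0.58 0; 0 0 0.63 0; 0 0 0.66 0; 0 0 0.68 0; 0 0 0.69 0; 0 0 0.70 0; 0 0 0.70 0'; python3 -c "
from h import *
snap('scene','s3.png')
find('scene',['stain_bottle'])
go(.38,.12,.0625,0.085)"
```

```text
clock: 7.5
ee_pos: [0.3814, 0.1193, 0.0648]
ee_rot: [3.142, -0.0, 0.086]
contact_force: [0.4, 0.5, -1.5]
width: 0.0337
grasp_force: 18.0
at [0.3813 0.1193 0.0651] yaw 0.087 F [-0.2 -0.  -1.6] w 0.0332 t 7.6 ROW [-0.006 -0.004  0.013] twist 0.003
```

```bash
python3 -m handwheel '0 0 0.005 0; 0 0 0.01 0; 0 0 0.014 0; 0 0 0.017 0; 0 0 0.017 0; 0 0 0.017 0'
```

```text
clock: 8.1
ee_pos: [0.3811, 0.1193, 0.0613]
ee_rot: [-3.142, 0.0, 0.086]
contact_force: [0.6, 0.1, -1.7]
width: 0.0338
grasp_force: 18.0
```

```bash
python3 -m handwheel '0 0 0.002 0; 0 0 0.004 0; 0 0 0.006 0; 0 0 0.006 0; 0 0 0.006 0'
```

```text
clock: 8.52
ee_pos: [0.3815, 0.1192, 0.0607]
ee_rot: [3.141, -0.002, 0.087]
contact_force: [-1.3, -0.2, 9.3]
width: 0.0335
grasp_force: 18.1
```

```bash
python3 -m handwheel '0 0 -0.002 0; 0 0 -0.002 0; 0 0 -0.002 0; 0 0 -0.002 0; 0 0 -0.002 0; 0 0 -0.002 0' -0.3; python3 -m handwheel '0 0 -0.05 0; 0 0 -0.15 0; 0 0 -0.3 0; 0 0 -0.45 0; 0 0 -0.6 0; 0 0 -0.75 0; 0 0 -0.82 0; 0 0 -0.82 0' ; python3 -c "
from h import *
snap('scene','s4.png')
find('scene',['stain_bottle','lid'])
find('scene',['stain_bottle'],look_for)
find('top',['stain_bottle'])
go(.5558,.0848,.2,0.085)"
```

```text
clock: 9.02
ee_pos: [0.381, 0.1193, 0.0605]
ee_rot: [-3.142, 0.0, 0.087]
contact_force: [-1.0, -1.1, 0.0]
width: 0.0572
grasp_force: 0.0
clock: 9.68
ee_pos: [0.382, 0.1194, 0.2272]
ee_rot: [3.141, -0.006, 0.087]
contact_force: [-0.9, 0.1, -0.0]
width: 0.0574
grasp_force: 0.0
scene stain_bottle 0.83 [0.3794 0.1136 0.0013] px [339. 340.]
scene stain_bottle 0.76 [ 0.3896 -0.0312 -0.0033] px [364. 281.]
scene lid 0.68 [0.555  0.0879 0.0611] px [264. 272.]
scene stain_bottle 0.64 [0.3751 0.1268 0.0547] px [339. 333.]
scene stain_bottle 0.6 [ 0.3885 -0.0223  0.0526] px [366. 269.]
top stain_bottle 0.69 [ 0.3896 -0.0336 -0.0005] px [274. 269.]
top stain_bottle 0.65 [0.5189 0.0357 0.069 ] px [244. 211.]
at [0.3805 0.1193 0.2233] yaw 0.086 F [0.2 0.4 0.5] w 0.0572 t 9.93 ROW [0.858 0.247 0.114] twist 0.003
```

View pics/s4.png

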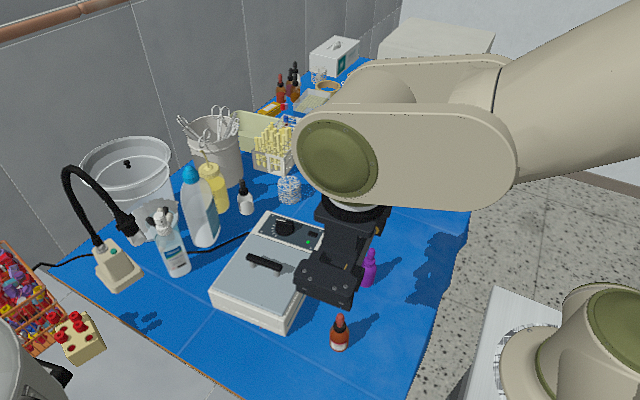

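The scene view shows the amber bottle standing upright at (339,335) and the lid handle now clear at (263,262).

```bash
python3 -m handwheel '0.12 0.03 0 0; 0.3 0.08 0 0; 0.48 0.14 0 0; 0.64 0.19 0 0; 0.76 0.22 0.03 0; 0.82 0.24 0.06 0; 0.858 0.247 0.1 0; 0.858 0.247 0.11 0; 0.858 0.247 0.11 0'; python3 -c "
from h import *
im=snap('wrist','w3.png')
find('wrist',['lid','dial_grip'])
go(.5555,.085,.096,0.085)"
```

```text
clock: 10.68
ee_pos: [0.555, 0.0853, 0.2013]
ee_rot: [-3.141, 0.003, 0.087]
contact_force: [-0.3, 0.6, 0.6]
width: 0.0571
grasp_force: 0.0
wrist lid 0.68 [0.553  0.0834 0.0597] px [326. 197.]
wrist dial_grip 0.95 [ 0.5831 -0.028   0.0798] px [480. 178.]
at [0.5554 0.0853 0.2031] yaw 0.087 F [ 1.   0.6 -0. ] w 0.0573 t 10.83 ROW [0.    0.002 0.535] twist 0.004
```

View pics/w3.png

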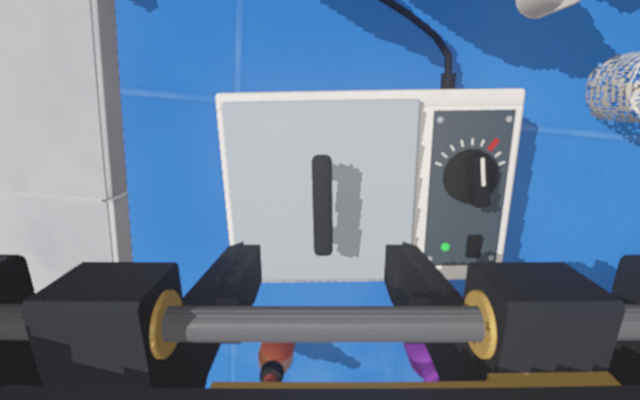

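```bash
python3 - <<'E'
from h import *
a=lambda v:np.arctan2(v[1],v[0])
h=ray('wrist',[(321,156),(323,254)],.098);print(h,h.mean(0),a(h[0]-h[1]))
im=cv2.imread('pics/w3.png')
g=cv2.cvtColor(im,cv2.COLOR_BGR2GRAY)
m=(g<70).astype(np.uint8); n,l,s,c=cv2.connectedComponentsWithStats(m)
i=l[200,322]; ys,xs=np.nonzero(l==i); print(s[i],c[i])
P=ray('wrist',np.c_[xs,ys],.1)[:,:2]; q=P-P.mean(0); v=np.linalg.svd(q,full_matrices=False)[2][0]; v*=np.sign(v[0])
pr=q@v; print('handle',P.mean(0)+v*(pr.max()+pr.min())/2,a(v),np.ptp(pr))
d=ray('wrist',[(481,160),(484,186)],.088); print('ptr',a(d[0]-d[1]))
lr=ray('wrist',[(219,97),(522,91),(234,283)],.062);print(lr, a(lr[0]-lr[1])-np.pi/2)
E
```

```text
[[0.59170096 0.09049986 0.098     ]
 [0.52047848 0.08287366 0.098     ]] [0.55608972 0.08668676 0.098     ] 0.10666920709804888
[     0      0    640    389 199594] [320.11583515 165.80734892]
handle [0.57965223 0.08445772] -1.5297787058520136 0.511320166075655
ptr 0.3248660356425575
[[ 0.62361073  0.16952917  0.062     ]
 [ 0.6479854  -0.05453797  0.062     ]
 [ 0.46991991  0.15578743  0.062     ]] 0.10835678883381084
```

```bash
python3 -m handwheel '0 -0.003 0.08 -0.035; 0.002 -0.005 0.18 -0.035; 0.002 -0.005 0.28 -0.035; 0.002 -0.005 0.37 -0.035; 0.002 -0.005 0.44 -0.035; 0.002 -0.005 0.49 -0.035; 0.002 -0.005 0.52 -0.035; 0.002 -0.005 0.53 -0.035; 0.002 -0.005 0.53 -0.035' && python3 -m handwheel '0 0 0 0; 0 0 0 0; 0 0 0 0; 0 0 0 0;0 0 0 0;0 0 0 0;0 0 0 0;0 0 0 0;0 0 0 0' 1 30
```

```text
clock: 11.58
ee_pos: [0.5566, 0.086, 0.0969]
ee_rot: [3.142, -0.0, 0.105]
contact_force: [0.4, -0.3, -1.1]
width: 0.0576
grasp_force: 0.0
clock: 12.33
ee_pos: [0.5566, 0.086, 0.0966]
ee_rot: [-3.142, -0.0, 0.105]
contact_force: [-0.3, 0.1, 1.4]
width: 0.0133
grasp_force: 30.0
```

```bash
python3 -m handwheel '0 0 -0.01 0; 0 0 -0.03 0; 0 0 -0.06 0; 0 0 -0.1 0; 0 0 -0.16 0; 0 0 -0.24 0; 0 0 -0.34 0; 0 0 -0.44 0; 0 0 -0.53 0; 0 0 -0.59 0; 0 0 -0.61 0; 0 0 -0.61 0'; python3 -c "
from h import *
go(.43,-.215,.22,0.0)"
```

```text
clock: 13.33
ee_pos: [0.5568, 0.086, 0.2197]
ee_rot: [3.141, -0.002, 0.105]
contact_force: [-0.5, 0.2, -2.2]
width: 0.0137
grasp_force: 30.0
at [0.5568 0.086  0.2197] yaw 0.105 F [-0.5  0.2 -2.2] w 0.0137 t 13.33 ROW [-0.788  1.43  -0.002] twist 0.2
```

```bash
python3 -m handwheel '-0.02 0.04 0 0; -0.07 0.12 0 0; -0.13 0.23 0 0; -0.2 0.35 0 0; -0.27 0.48 0 0; -0.34 0.61 0 0; -0.41 0.74 0 0; -0.47 0.84 0 0; -0.51 0.92 0 0; -0.54 0.97 0 0; -0.55 0.99 0 0; -0.55 0.99 0 0'; python3 -m handwheel '-0.02 0.04 0 0; -0.06 0.11 0.03 0; -0.12 0.2 0.08 0; -0.17 0.29 0.15 0; -0.21 0.37 0.24 0; -0.23 0.42 0.34 0; -0.24 0.44 0.44 0; -0.24 0.44 0.53 0; -0.24 0.44 0.6 0;-0.24 0.44 0.66 0; -0.24 0.44 0.69 0; -0.24 0.44 0.7 0';  python3 -c "
from h import *
go(.43,-.215,.0446,0.105)"
```

```text
clock: 14.33
ee_pos: [0.4675, -0.123, 0.2181]
ee_rot: [-3.141, 0.001, 0.104]
contact_force: [0.1, 0.5, -3.1]
width: 0.0134
grasp_force: 30.0
clock: 15.33
ee_pos: [0.4294, -0.2145, 0.0777]
ee_rot: [-3.14, 0.001, 0.106]
contact_force: [0.7, -0.4, -4.3]
width: 0.0136
grasp_force: 30.0
at [ 0.4294 -0.2145  0.0777] yaw 0.106 F [ 0.7 -0.4 -4.3] w 0.0136 t 15.33 ROW [0.003 0.003 0.166] twist 0.002
```

```bash
python3 -m handwheel '0 0 0.04 0; 0 0 0.08 0; 0 0 0.11 0; 0 0 0.135 0; 0 0 0.15 0; 0 0 0.16 0; 0 0 0.165 0; 0 0 0.168 0; 0 0 0.168 0'; python3 -m handwheel '0 0 0 0; 0 0 0 0' 
```

```text
clock: 16.08
ee_pos: [0.4294, -0.2151, 0.045]
ee_rot: [3.141, -0.0, 0.105]
contact_force: [0.1, 0.1, -3.8]
width: 0.0134
grasp_force: 30.0
clock: 16.25
ee_pos: [0.4295, -0.2151, 0.0451]
ee_rot: [3.141, -0.0, 0.105]
contact_force: [-0.3, 0.2, -2.8]
width: 0.0135
grasp_force: 30.0
```

```bash
python3 -m handwheel '0 0 0.003 0; 0 0 0.005 0; 0 0 0.005 0; 0 0 0.005 0'; python3 -m handwheel '0 0 0 0; 0 0 0 0; 0 0 0 0; 0 0 0 0; 0 0 0 0' -0.4; python3 -m handwheel '0 0 -0.1 0; 0 0 -0.25 0; 0 0 -0.45 0; 0 0 -0.65 0; 0 0 -0.75 0; 0 0 -0.8 0; 0 0 -0.8 0'; python3 -c "
from h import *
go(.5,-.396,.2,0.105)"
```

```text
clock: 16.58
ee_pos: [0.4295, -0.2151, 0.0444]
ee_rot: [3.141, -0.001, 0.105]
contact_force: [-0.6, 0.8, 5.7]
width: 0.0135
grasp_force: 30.0
clock: 17.0
ee_pos: [0.4294, -0.215, 0.0439]
ee_rot: [-3.142, 0.0, 0.105]
contact_force: [-0.3, -0.5, 0.7]
width: 0.0448
grasp_force: 0.0
clock: 17.58
ee_pos: [0.43, -0.2154, 0.2062]
ee_rot: [3.138, -0.003, 0.105]
contact_force: [0.5, -0.5, 0.1]
width: 0.0618
grasp_force: 0.0
at [ 0.43   -0.2154  0.2062] yaw 0.105 F [ 0.5 -0.5  0.1] w 0.0618 t 17.58 ROW [0.254 0.934 0.035] twist -0.0
```

```bash
python3 -m handwheel '0.04 0.15 0 0; 0.08 0.3 0 0; 0.13 0.48 0 0; 0.18 0.66 0 0; 0.22 0.82 0 0; 0.25 0.91 0 0; 0.25 0.93 0 0; 0.25 0.93 0 0' -1; python3 -c "
from h import *
im=snap('wrist','w4.png')
find('wrist',['dish','timer','lid'])
find('wrist',['dish'],look_for)
go(.52,-.396,.024,0.105)"
```

```text
clock: 18.25
ee_pos: [0.4982, -0.3952, 0.202]
ee_rot: [-3.139, 0.002, 0.104]
contact_force: [-0.5, 0.2, -0.3]
width: 0.0878
grasp_force: 0.0
wrist dish 0.87 [ 0.5186 -0.3967  0.0042] px [329. 158.]
wrist lid 0.8 [ 0.4292 -0.2143  0.0081] px [137. 229.]
wrist dish 0.59 [ 0.5178 -0.396   0.0211] px [329. 162.]
at [ 0.4984 -0.3936  0.2042] yaw 0.106 F [0.1 0.1 1.2] w 0.0881 t 18.5 ROW [0.106 0.023 0.901] twist 0.001
```

View pics/w4.png

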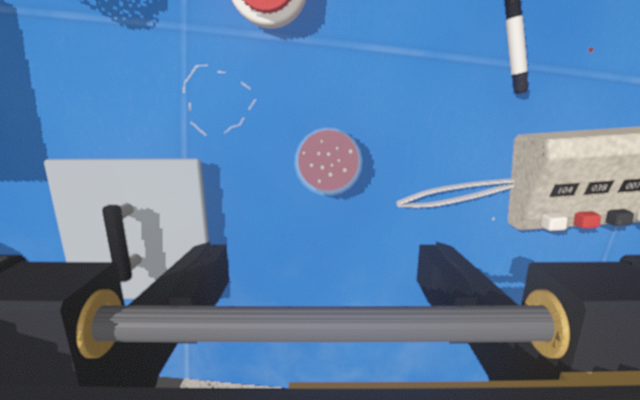

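The wrist view shows the dish at (328,160), the lid on the table at left (128,230), tweezers from (397,205) clear of the finger path, and the timer at (268,5).

```bash
python3 - <<'E'
from h import *
b=cv2.imread('pics/w4.png').astype(int)
m=((b[...,2]>b[...,0]-10)&(b[...,2]>90)).astype(np.uint8)
n,l,s,c=cv2.connectedComponentsWithStats(m[:,:]); i=l[150,335]; print(s[i],c[i])
d=ray('wrist',[c[i],(328,160)],.016); print(d)
go(*d[0][:2],.023,.105)
E
```

```text
[ 299  130   59   60 2823] [327.99397804 159.82394616]
[[ 0.51934874 -0.39541468  0.016     ]
 [ 0.51918807 -0.39543806  0.016     ]]
at [ 0.4984 -0.3936  0.2042] yaw 0.106 F [0.1 0.1 1.2] w 0.0881 t 18.5 ROW [0.103 0.02  0.906] twist 0.001
```

```bash
python3 -m handwheel '0.05 0.01 0.1 0; 0.1 0.018 0.25 0; 0.104 0.018 0.42 0; 0.104 0.018 0.58 0; 0.104 0.018 0.7 0; 0.104 0.018 0.79 0; 0.104 0.018 0.85 0; 0.104 0.018 0.88 0; 0.104 0.018 0.895 0; 0.104 0.018 0.895 0; 0.104 0.018 0.895 0'; python3 -c "
from h import *
go(.5193,-.3954,.024,0.105)"
```

```text
clock: 19.42
ee_pos: [0.52, -0.3965, 0.0261]
ee_rot: [3.14, -0.001, 0.105]
contact_force: [-0.2, -0.4, 0.1]
width: 0.0877
grasp_force: 0.0
at [ 0.52   -0.3965  0.0261] yaw 0.105 F [-0.2 -0.4  0.1] w 0.0877 t 19.42 ROW [-0.003 -0.006  0.011] twist -0.0
```

```bash
python3 -m handwheel '-0.003 -0.005 0.006 0; -0.003 -0.005 0.006 0; -0.003 -0.005 0.006 0;-0.003 -0.005 0.006 0;-0.003 -0.005 0.006 0;-0.003 -0.005 0.006 0;-0.003 -0.005 0.006 0;-0.003 -0.005 0.006 0' 0 15; python3 -m handwheel '0 0 -0.02 0; 0 0 -0.08 0; 0 0 -0.18 0; 0 0 -0.32 0; 0 0 -0.48 0; 0 0 -0.64 0; 0 0 -0.74 0; 0 0 -0.79 0; 0 0 -0.8 0; 0 0 -0.8 0';  python3 -c "
from h import *
snap('wrist','w5.png')
find('wrist',['dish'])
find('wrist',['dish'],look_for)
find('wrist',['lid'])
go(.5566,.086,.185,0.105)"
```

```text
clock: 20.08
ee_pos: [0.5191, -0.3954, 0.0241]
ee_rot: [3.141, -0.0, 0.105]
contact_force: [-0.2, 0.2, 4.1]
width: 0.0624
grasp_force: 15.0
clock: 20.92
ee_pos: [0.5188, -0.395, 0.1835]
ee_rot: [-3.141, 0.0, 0.105]
contact_force: [-0.6, -0.4, -0.3]
width: 0.0624
grasp_force: 15.0
wrist dish 0.96 [ 0.5143 -0.3953  0.1604] px [325. 268.]
wrist dish 0.61 [ 0.5265 -0.3922  0.1778] px [321. 261.]
wrist lid 0.84 [ 0.4269 -0.2169  0.004 ] px [132. 257.]
at [ 0.5186 -0.3949  0.1821] yaw 0.105 F [ 0.9  0.8 -0.1] w 0.0627 t 21.12 ROW [ 0.44  -2.371 -0.01 ] twist -0.0
```

```bash
python3 -m handwheel '-0.02 -0.04 0 0; -0.03 -0.12 -0.03 0; -0.06 -0.24 -0.06 0; -0.09 -0.39 -0.08 0; -0.12 -0.55 -0.08 0; -0.14 -0.7 -0.08 0; -0.16 -0.82 -0.08 0; -0.18 -0.91 -0.08 0; -0.2 -0.97 -0.08 0; -0.2 -1 -0.08 0; -0.2 -1 -0.08 0';  python3 -m handwheel '0 -0.05 0 0; 0 -0.14 0 0; 0 -0.27 0 0; 0 -0.43 0 0; 0 -0.59 0 0; 0 -0.74 0 0; 0 -0.86 0 0; 0 -0.94 0 0; 0 -0.98 0 0; 0 -1 0 0; 0 -1 0 0'; python3 -c "
from h import *
go(.46,.07,.2,0.105)"
```

```text
clock: 22.03
ee_pos: [0.4581, -0.1996, 0.1994]
ee_rot: [-3.141, 0.001, 0.106]
contact_force: [0.0, 0.2, -0.9]
width: 0.0627
grasp_force: 15.0
clock: 22.95
ee_pos: [0.4375, -0.0016, 0.1996]
ee_rot: [3.142, 0.0, 0.105]
contact_force: [-0.3, 0.7, 0.1]
width: 0.0626
grasp_force: 15.0
at [ 0.4375 -0.0016  0.1996] yaw 0.105 F [-0.3  0.7  0.1] w 0.0626 t 22.95 ROW [ 0.149 -0.344 -0.002] twist 0.0
```

```bash
python3 -m handwheel '0.02 -0.04 0 0; 0.06 -0.12 0 0; 0.1 -0.21 0 0; 0.13 -0.29 0 0; 0.15 -0.34 0 0; 0.15 -0.35 0 0; 0.15 -0.35 0 0; 0.15 -0.35 0 0'; python3 -c "
from h import *
snap('wrist','w6.png')
find('wrist',['well_rim','nest_floor','dial_grip','dish'])
go(.5566,.086,.2,0.105)"
```

```text
clock: 23.62
ee_pos: [0.4598, 0.0706, 0.1997]
ee_rot: [3.141, 0.0, 0.104]
contact_force: [0.6, -0.5, -0.7]
width: 0.0627
grasp_force: 15.0
wrist well_rim 0.56 [0.5548 0.0853 0.0633] px [317.  66.]
wrist nest_floor 0.77 [0.5531 0.0909 0.0303] px [311.  72.]
wrist dial_grip 0.63 [ 0.5791 -0.0304  0.0788] px [494.  45.]
wrist dial_grip 0.59 [0.5529 0.0885 0.031 ] px [313.  72.]
wrist dish 0.71 [0.4538 0.0733 0.178 ] px [317. 271.]
at [0.4598 0.0707 0.1998] yaw 0.104 F [ 0.   0.4 -0.6] w 0.0624 t 23.87 ROW [ 0.489 -0.026 -0.001] twist -0.002
```

View pics/w6.png

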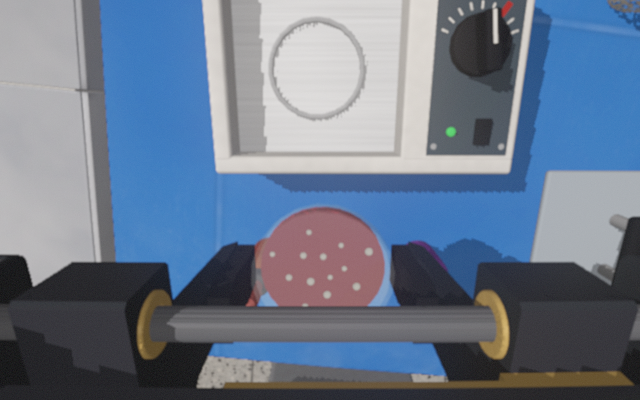

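The wrist view shows the ring centred at about (317,67), the well's front rim edge at row 160, and the dish in the fingers with its far edge at (322,207).

```bash
python3 - <<'E'
from h import *
r=ray('wrist',[(270,68),(365,67),(317,16),(317.5,119.5)],.0365); print(r.round(4)); c=np.array([(r[0]+r[1])/2,(r[2]+r[3])/2]);print(c.round(4))
t=np.array([.105]);u=np.array([np.cos(.105),np.sin(.105)])
for z in(.176,.193): 
    e=ray('wrist',[(322,207)],z)[0][:2]; print('dish ctr from far edge',z,e-u*.0315)
s=sensors.observe();print(s['ee_pos'])
E
```

```text
[[0.5523 0.1229 0.0365]
 [0.5608 0.0486 0.0365]
 [0.5931 0.0898 0.0365]
 [0.5167 0.0817 0.0365]]
[[0.5565 0.0857 0.0365]
 [0.5549 0.0858 0.0365]]
dish ctr from far edge 0.176 [0.4537571  0.07120907]
dish ctr from far edge 0.193 [0.45891373 0.07172355]
[0.45979134 0.0706658  0.19979979]
```

```bash
python3 -m handwheel '0.03 0 0 0; 0.1 -0.01 0 0; 0.19 -0.01 0 0; 0.29 -0.02 0 0; 0.38 -0.025 0 0; 0.44 -0.026 0.05 0; 0.475 -0.026 0.12 0; 0.486 -0.026 0.2 0; 0.486 -0.026 0.28 0; 0.486 -0.026 0.35 0; 0.486 -0.026 0.38 0; 0.486 -0.026 0.38 0'; python3 -c "
from h import *
go(.5562,.086,.0581,0.105)"
```

```text
clock: 24.87
ee_pos: [0.5557, 0.0864, 0.1225]
ee_rot: [-3.141, 0.002, 0.105]
contact_force: [-0.3, 0.1, -0.4]
width: 0.0622
grasp_force: 15.0
at [0.5557 0.0864 0.1225] yaw 0.105 F [-0.3  0.1 -0.4] w 0.0622 t 24.87 ROW [0.003 0.002 0.322] twist -0.001
```

```bash
python3 -m handwheel '0.002 0.001 0.05 0; 0.003 0.001 0.1 0; 0.003 0.001 0.15 0; 0.003 0.001 0.2 0; 0.003 0.001 0.24 0; 0.003 0.001 0.27 0; 0.003 0.001 0.29 0; 0.003 0.001 0.305 0; 0.003 0.001 0.312 0; 0.003 0.001 0.315 0; 0.003 0.001 0.315 0'
```

```text
clock: 25.78
ee_pos: [0.5567, 0.0864, 0.0609]
ee_rot: [3.142, -0.0, 0.105]
contact_force: [-0.3, -0.5, -0.8]
width: 0.0627
grasp_force: 15.0
```

```bash
python3 -m handwheel '0 0 0.002 0; 0 0 0.004 0; 0 0 0.006 0; 0 0 0.006 0; 0 0 0.006 0'
```

```text
clock: 26.2
ee_pos: [0.5566, 0.0863, 0.0596]
ee_rot: [-3.142, -0.0, 0.105]
contact_force: [0.0, 0.7, -0.9]
width: 0.0627
grasp_force: 15.0
```

```bash
python3 -m handwheel '0 0 0.003 0; 0 0 0.006 0; 0 0 0.008 0; 0 0 0.008 0; 0 0 0.008 0'
```

```text
clock: 26.62
ee_pos: [0.5565, 0.0864, 0.0581]
ee_rot: [3.142, -0.0, 0.105]
contact_force: [0.2, -0.0, 2.3]
width: 0.0623
grasp_force: 15.0
```

Contact. Release gently, rise and check.

```bash
python3 -m handwheel '0 0 0.002 0; 0 0 0.002 0; 0 0 0.002 0'; python3 -m handwheel '0 0 0 0; 0 0 0 0; 0 0 0 0; 0 0 0 0; 0 0 0 0' -0.7; python3 -m handwheel '0 0 -0.05 0; 0 0 -0.15 0; 0 0 -0.3 0; 0 0 -0.45 0; 0 0 -0.6 0; -0.15 0 -0.7 0; -0.3 0 -0.7 0; -0.35 0 -0.7 0; -0.35 0 -0.7 0';  python3 -c "
from h import *
im=snap('wrist','w7.png')
find('wrist',['dish','nest_floor','well_rim'])
b=im.astype(int);m=((b[...,2]>b[...,0]+25)&(b[...,2]>80)).astype(np.uint8)
n,l,s,c=cv2.connectedComponentsWithStats(m)
for i in range(1,n):
    if s[i][4]>1000: print(s[i],c[i],ray('wrist',[c[i]],.048))
cv2.imwrite('pics/w7c.png',cv2.resize(im[0:230,180:480],(782,600),interpolation=3))
"
```

```text
clock: 26.87
ee_pos: [0.5566, 0.0864, 0.0581]
ee_rot: [3.141, -0.0, 0.105]
contact_force: [-2.6, -1.2, 5.7]
width: 0.0625
grasp_force: 15.0
clock: 27.28
ee_pos: [0.5566, 0.0864, 0.0574]
ee_rot: [-3.142, 0.0, 0.105]
contact_force: [0.3, -0.7, -0.3]
width: 0.075
grasp_force: 0.0
clock: 28.03
ee_pos: [0.4851, 0.0791, 0.1989]
ee_rot: [3.141, -0.001, 0.105]
contact_force: [0.4, -0.5, -0.6]
width: 0.0751
grasp_force: 0.0
wrist dish 0.59 [0.5549 0.0891 0.0352] px [320. 106.]
[ 289   68   69   73 3776] [322.92319915 103.76509534] [[0.557726   0.08702308 0.048     ]]
[ 252  263   37   41 1017] [271.30678466 283.89970501] [[0.39885195 0.11659043 0.048     ]]
[ 107  290   39   69 1304] [122.24309816 324.26150307] [[0.34125961 0.25303129 0.048     ]]
[ 499  290   41   70 1443] [522.57796258 324.57311157] [[ 0.38028418 -0.1198389   0.048     ]]
[ 255  371  385   18 3052] [494.39121887 381.45707733] [[ 0.31324108 -0.10977152  0.048     ]]
```

View pics/w7c.png

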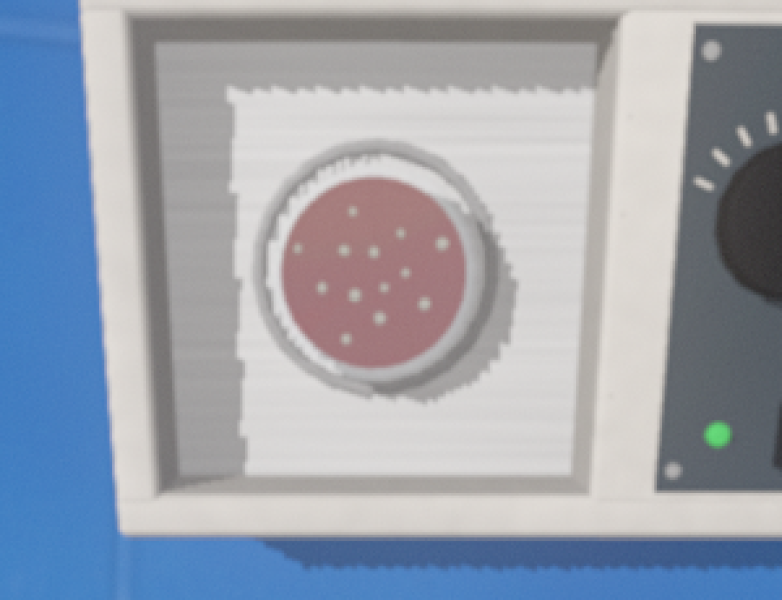

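The dish sits inside the ring at crop (372,272), with the ring visible all round. Next I go back for the lid.

```bash
python3 -m handwheel '-0.03 0.1 0 0; -0.06 0.3 0 0; -0.1 0.5 0 0; -0.13 0.7 0 0; -0.17 0.9 0 0; -0.2 1 0 0; -0.2 1 0 0; -0.2 1 0 0' -0.3; python3 -c "
from h import *
go(.4295,-.2151,.18,0.105)"
```

```text
clock: 28.9
ee_pos: [0.4685, -0.125, 0.1972]
ee_rot: [-3.141, 0.0, 0.103]
contact_force: [-0.5, 0.1, -0.0]
width: 0.0572
grasp_force: 0.0
at [ 0.4685 -0.125   0.1972] yaw 0.103 F [-0.5  0.1 -0. ] w 0.0572 t 28.9 ROW [-0.24   0.428  0.086] twist -0.005
```

```bash
python3 -m handwheel '-0.06 0.1 0 0; -0.12 0.2 0 0; -0.18 0.32 0 0; -0.23 0.4 0.03 0; -0.24 0.43 0.07 0; -0.24 0.43 0.09 0; -0.24 0.43 0.09 0; -0.24 0.43 0.09 0; -0.24 0.43 0.09 0'; python3 -c "
from h import *
go(.4295,-.2151,.0444,0.105)"
```

```text
clock: 29.65
ee_pos: [0.4299, -0.2136, 0.1797]
ee_rot: [-3.142, -0.0, 0.106]
contact_force: [-0.7, -0.3, -0.6]
width: 0.0573
grasp_force: 0.0
at [ 0.4299 -0.2136  0.1797] yaw 0.106 F [-0.7 -0.3 -0.6] w 0.0573 t 29.65 ROW [-0.003  0.007  0.676] twist 0.003
```

```bash
python3 -m handwheel '0 0.005 0.1 0; -0.002 0.006 0.22 0; -0.002 0.006 0.35 0; -0.002 0.006 0.47 0; -0.002 0.006 0.56 0; -0.002 0.006 0.62 0; -0.002 0.006 0.655 0; -0.002 0.006 0.672 0; -0.002 0.006 0.672 0'; python3 -m handwheel '0 0 0 0; 0 0 0 0; 0 0 0 0; 0 0 0 0; 0 0 0 0; 0 0 0 0; 0 0 0 0; 0 0 0 0' 1 30;  python3 -m handwheel '0 0 -0.02 0; 0 0 -0.06 0; 0 0 -0.13 0; 0 0 -0.24 0; 0 0 -0.38 0; 0 0 -0.54 0; 0 0 -0.68 0; 0 0 -0.78 0; 0 0 -0.84 0; 0 0 -0.87 0; 0 0 -0.87 0'; python3 -c "
from h import *
go(.5566,.086,.22,0.105)"
```

```text
clock: 30.4
ee_pos: [0.4293, -0.2155, 0.0451]
ee_rot: [-3.141, 0.0, 0.105]
contact_force: [-0.8, 0.3, -0.6]
width: 0.0573
grasp_force: 0.0
clock: 31.07
ee_pos: [0.4291, -0.2158, 0.0453]
ee_rot: [3.142, -0.0, 0.105]
contact_force: [0.9, -0.6, 1.7]
width: 0.0137
grasp_force: 30.0
clock: 31.98
ee_pos: [0.4291, -0.2159, 0.2203]
ee_rot: [3.14, -0.001, 0.105]
contact_force: [0.6, -0.2, -4.2]
width: 0.0136
grasp_force: 30.0
at [ 0.4291 -0.2159  0.2203] yaw 0.105 F [ 0.6 -0.2 -4.2] w 0.0136 t 31.98 ROW [ 7.920e-01 -1.434e+00  1.000e-03] twist -0.0
```

```bash
python3 -m handwheel '0.02 -0.04 0 0; 0.07 -0.12 0 0; 0.13 -0.23 0 0; 0.2 -0.35 0 0; 0.27 -0.48 0 0; 0.34 -0.61 0 0; 0.41 -0.74 0 0; 0.47 -0.84 0 0; 0.51 -0.92 0 0; 0.54 -0.97 0 0; 0.55 -0.99 0 0; 0.55 -0.99 0 0'; python3 -m handwheel '0.02 -0.03 0 0; 0.05 -0.1 0 0; 0.1 -0.18 0 0; 0.15 -0.27 0 0; 0.19 -0.35 0 0; 0.22 -0.4 0 0; 0.24 -0.43 0 0; 0.242 -0.442 0 0; 0.242 -0.442 0 0;0.242 -0.442 0 0';  python3 -c "
from h import *
go(.5563,.086,.12,0.105)"
```

```text
clock: 32.98
ee_pos: [0.5176, -0.0067, 0.2184]
ee_rot: [-3.141, 0.001, 0.106]
contact_force: [0.1, -0.2, -3.6]
width: 0.0136
grasp_force: 30.0
clock: 33.82
ee_pos: [0.5565, 0.0849, 0.2191]
ee_rot: [3.141, 0.0, 0.104]
contact_force: [0.1, -0.5, -3.6]
width: 0.0139
grasp_force: 30.0
at [0.5565 0.0849 0.2191] yaw 0.104 F [ 0.1 -0.5 -3.6] w 0.0139 t 33.82 ROW [-0.    -0.006  0.496] twist -0.002
```

```bash
python3 -m handwheel '0 -0.003 0.05 0; -0.001 -0.006 0.13 0; -0.001 -0.006 0.22 0; -0.001 -0.006 0.31 0; -0.001 -0.006 0.39 0; -0.001 -0.006 0.45 0; -0.001 -0.006 0.48 0; -0.001 -0.006 0.495 0; -0.001 -0.006 0.495 0; -0.001 -0.006 0.495 0'; python3 -c "
from h import *
go(.5563,.086,.0966,0.105)"
```

```text
clock: 34.65
ee_pos: [0.5566, 0.0866, 0.1207]
ee_rot: [3.141, -0.001, 0.105]
contact_force: [-0.0, 0.3, -3.7]
width: 0.0136
grasp_force: 30.0
at [0.5566 0.0866 0.1207] yaw 0.105 F [-0.   0.3 -3.7] w 0.0136 t 34.65 ROW [-0.002  0.003  0.12 ] twist -0.001
```

```bash
python3 -m handwheel '-0.001 0.003 0.015 0; -0.001 0.003 0.03 0; -0.001 0.003 0.045 0; -0.001 0.003 0.06 0; -0.001 0.003 0.07 0; -0.001 0.003 0.08 0; -0.001 0.003 0.085 0; -0.001 0.003 0.09 0; -0.001 0.003 0.09 0'
```

```text
clock: 35.4
ee_pos: [0.5562, 0.0861, 0.102]
ee_rot: [-3.142, 0.0, 0.105]
contact_force: [0.4, 0.7, -3.6]
width: 0.0136
grasp_force: 30.0
```

```bash
python3 -m handwheel '0 0 0.006 0; 0 0 0.012 0; 0 0 0.018 0; 0 0 0.023 0; 0 0 0.026 0; 0 0 0.026 0; 0 0 0.026 0'
```

```text
clock: 35.98
ee_pos: [0.5562, 0.0861, 0.0973]
ee_rot: [3.141, -0.0, 0.105]
contact_force: [-2.5, -0.4, 4.1]
width: 0.0135
grasp_force: 30.0
```

```bash
python3 -m handwheel '0 0 0.003 0; 0 0 0.004 0; 0 0 0.004 0'; python3 -m handwheel '0 0 0 0; 0 0 0 0; 0 0 0 0; 0 0 0 0; 0 0 0 0' -0.4; python3 -m handwheel '0 0 -0.08 0; 0 0 -0.2 0; 0 0 -0.35 0; -0.1 0.1 -0.5 0; -0.2 0.3 -0.5 0; -0.3 0.5 -0.5 0; -0.3 0.55 -0.5 0; -0.3 0.55 -0.5 0';  python3 -c "
from h import *
im=snap('wrist','w8.png')
find('wrist',['lid','well_rim','dial_grip'])
go(.582,-.027,.15,0.105)"
```

```text
clock: 36.23
ee_pos: [0.5562, 0.0861, 0.0973]
ee_rot: [3.141, -0.001, 0.105]
contact_force: [-4.8, -0.5, 11.2]
width: 0.0136
grasp_force: 30.0
clock: 36.65
ee_pos: [0.5563, 0.0861, 0.096]
ee_rot: [-3.142, -0.0, 0.105]
contact_force: [0.0, -0.2, 0.1]
width: 0.0444
grasp_force: 0.0
clock: 37.32
ee_pos: [0.5076, -0.0324, 0.1964]
ee_rot: [3.141, -0.0, 0.101]
contact_force: [0.7, 0.1, 0.7]
width: 0.0619
grasp_force: 0.0
wrist lid 0.35 [ 0.6636 -0.1686  0.0014] px [504.  18.]
wrist well_rim 0.19 [ 0.5816 -0.0253  0.0783] px [327.  98.]
wrist dial_grip 0.72 [ 0.5812 -0.0234  0.0793] px [324.  99.]
at [ 0.5082 -0.0286  0.196 ] yaw 0.106 F [-0.1  0.8 -0.4] w 0.0619 t 37.52 ROW [0.368 0.031 0.23 ] twist 0.001
```

View pics/w8.png

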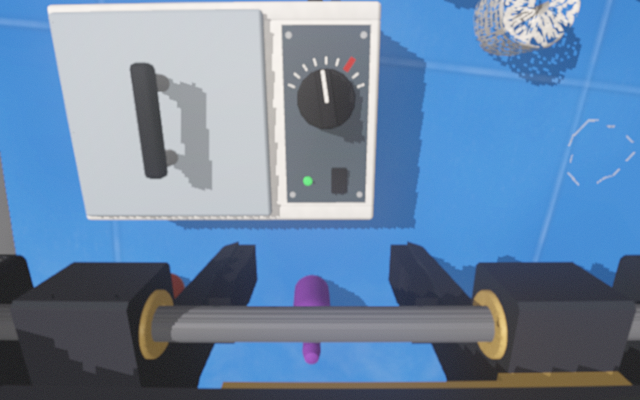

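The lid lies flush on the well, with its handle running from (143,65) to (155,177). The dial is at (326,98), its pointer leans slightly left toward (322,70), about -0.12 rad, and the red mark is at (349,64).

```bash
python3 - <<'E'
from h import *
im=cv2.imread('pics/w8.png');g=cv2.cvtColor(im,cv2.COLOR_BGR2GRAY)
m=(g>150).astype(np.uint8);m[:66]=0;m[112:]=0;m[:,:308]=0;m[:,345:]=0
n,l,s,c=cv2.connectedComponentsWithStats(m)
for i in range(1,n):
    if s[i][4]<25: continue
    ys,xs=np.nonzero(l==i);P=ray('wrist',np.c_[xs,ys],.088)[:,:2];q=P-P.mean(0);v=np.linalg.svd(q,full_matrices=False)[2][0];v*=np.sign(v[0])
    print(s[i],c[i],'ptr yaw',np.arctan2(v[1],v[0]),P.mean(0))
print(ray('wrist',[(326,98)],.075))
print(sensors.observe()['joints'].round(2))
go(.5814,-.0268,.14,.23)
E
```

```text
[320  69   9  34 162] [324.19753086  85.91358025] ptr yaw 0.2527440628985123 [ 0.58922483 -0.02005968]
[[ 0.58210166 -0.0221242   0.075     ]]
[-0.29  0.37  1.51  0.    1.26  1.18]
at [ 0.5082 -0.0286  0.196 ] yaw 0.106 F [-0.1  0.8 -0.4] w 0.0619 t 37.52 ROW [0.365 0.03  0.28 ] twist -0.237
```

```bash
python3 -m handwheel '0.1 0.01 0.02 -0.2; 0.2 0.02 0.06 -0.25; 0.3 0.028 0.12 -0.25; 0.367 0.028 0.2 -0.25; 0.367 0.028 0.26 -0.25; 0.367 0.028 0.28 -0.25; 0.367 0.028 0.28 -0.25; 0.367 0.028 0.28 -0.25' 0.3 10; python3 -c "
from h import *
im=snap('wrist','w9.png');find('wrist',['dial_grip'])
g=cv2.cvtColor(im,cv2.COLOR_BGR2GRAY);
m=(g>150).astype(np.uint8);m[:,:300]=0;m[:,350:]=0;m[:100]=0;m[230:]=0
n,l,s,c=cv2.connectedComponentsWithStats(m)
for i in range(1,n):
    if s[i][4]<60 : continue
    ys,xs=np.nonzero(l==i);P=ray('wrist',np.c_[xs,ys],.088)[:,:2];q=P-P.mean(0);v=np.linalg.svd(q,full_matrices=False)[2][0];v*=np.sign(v[0])
    print(s[i],'ptr yaw',np.arctan2(v[1],v[0]),P.mean(0))
go(.5814,-.0265,.094,.24)"
```

```text
clock: 38.18
ee_pos: [0.5816, -0.0267, 0.1406]
ee_rot: [3.142, -0.0, 0.237]
contact_force: [-0.0, 0.3, -0.3]
width: 0.0305
grasp_force: 0.0
wrist dial_grip 0.55 [ 0.5817 -0.0282  0.0768] px [326. 229.]
[ 300  108   50   37 1487] ptr yaw -1.541355373392437 [ 0.63962056 -0.0132272 ]
[321 206   5  24 120] ptr yaw 0.23704239715173497 [ 0.59208549 -0.02398303]
at [ 0.5818 -0.0272  0.1411] yaw 0.236 F [0.7 0.1 0.5] w 0.0306 t 38.28 ROW [-0.001 -0.004  0.236] twist -0.007
```

```bash
python3 -m handwheel '0 -0.001 0.04 0; 0 -0.002 0.09 0; 0 -0.002 0.14 0; 0 -0.002 0.18 0; 0 -0.002 0.21 0; 0 -0.002 0.225 0; 0 -0.002 0.232 0; 0 -0.002 0.232 0'; python3 -m handwheel '0 0 0 0; 0 0 0 0; 0 0 0 0; 0 0 0 0; 0 0 0 0; 0 0 0 0' 1 12
```

```text
clock: 38.95
ee_pos: [0.5815, -0.0271, 0.0935]
ee_rot: [-3.141, 0.0, 0.236]
contact_force: [-0.0, -0.7, -0.1]
width: 0.0315
grasp_force: 0.0
clock: 39.45
ee_pos: [0.5817, -0.0272, 0.0941]
ee_rot: [3.141, -0.001, 0.236]
contact_force: [-0.1, -0.6, 2.1]
width: 0.0109
grasp_force: 12.0
```

```bash
python3 -m handwheel '0 0 0 0.05; 0 0 0 0.15; 0 0 0 0.27; 0 0 0 0.4; 0 0 0 0.53; 0 0 0 0.66; 0 0 0 0.79; 0 0 0 0.9; 0 0 0 0.97; 0 0 0 1; 0 0 0 1'; python3 -m handwheel '0 0 0 0.08; 0 0 0 0.18; 0 0 0 0.28; 0 0 0 0.36; 0 0 0 0.4; 0 0 0 0.4; 0 0 0 0.4; 0 0 0 0.4'
```

```text
clock: 40.37
ee_pos: [0.5817, -0.0274, 0.0941]
ee_rot: [3.141, -0.001, -0.288]
contact_force: [-1.1, -2.9, 3.2]
width: 0.0109
grasp_force: 12.0
clock: 41.03
ee_pos: [0.5816, -0.0275, 0.0941]
ee_rot: [3.141, -0.001, -0.496]
contact_force: [-2.6, -5.3, 5.3]
width: 0.0109
grasp_force: 12.0
```

Now I release, rise straight up and verify numerically.

```bash
python3 -m handwheel '0 0 0 0; 0 0 0 0; 0 0 0 0; 0 0 0 0' 0.3; python3 -m handwheel '0 0 -0.04 0; 0 0 -0.1 0; 0 0 -0.2 0; 0 0 -0.3 0; -0.08 0 -0.4 0; -0.2 0 -0.45 0; -0.3 0 -0.5 0; -0.35 0 -0.5 0; -0.35 0 -0.5 0;-0.35 0 -0.5 0'; python3 -c "
from h import *
im=snap('wrist','w10.png');find('wrist',['dial_grip','lid','stain_bottle'])
g=cv2.cvtColor(im,cv2.COLOR_BGR2GRAY)
P0=None
c=cams.get_calibration('wrist');A=att(c['attitude']);X=A.T@(np.array([.5817,-.0268,.088])-c['position']);K=np.array(c['intrinsics']);u=(K@(X/X[2]))[:2].astype(int);print(u)
m=np.zeros_like(g);a,b=u;m[b-26:b+16,a-26:a+27]=g[b-26:b+16,a-26:a+27]>150
n,l,s,cc=cv2.connectedComponentsWithStats(m)
for i in range(1,n):
    if s[i][4]<60: continue
    ys,xs=np.nonzero(l==i);P=ray('wrist',np.c_[xs,ys],.088)[:,:2];q=P-P.mean(0);v=np.linalg.svd(q,full_matrices=False)[2][0];v*=np.sign(v[0])
    print(s[i],'ptr yaw',np.arctan2(v[1],v[0]),P.mean(0))
h=im.astype(int);r=(h[...,2]>h[...,1]+60)&(h[...,2]>130)&(np.hypot(np.arange(640)[None]-a,np.arange(400)[:,None]-b)<60)
ys,xs=np.nonzero(r);print('mark px',len(xs),xs.mean(),ys.mean(),ray('wrist',[(xs.mean(),ys.mean())],.063))
snap('scene','s5.png');find('scene',['lid','stain_bottle','gauze','timer','white_bottle'])
go(.5,0,.2)
"
```

```text
clock: 41.37
ee_pos: [0.5814, -0.0267, 0.0935]
ee_rot: [-3.141, 0.001, -0.497]
contact_force: [0.2, -0.5, -0.7]
width: 0.031
grasp_force: 0.0
clock: 42.2
ee_pos: [0.5203, 0.0063, 0.1937]
ee_rot: [-3.142, -0.0, -0.497]
contact_force: [0.8, -0.6, 0.5]
width: 0.0308
grasp_force: 0.0
wrist dial_grip 0.85 [ 0.5809 -0.0263  0.0789] px [323. 106.]
wrist lid 0.63 [0.5538 0.0826 0.0577] px [218. 205.]
wrist stain_bottle 0.89 [3.795e-01 1.183e-01 2.000e-04] px [294. 339.]
[322 104]
[321  78   5  32 158] ptr yaw -0.49691358000012453 [ 0.58772117 -0.03010465]
mark px 89 323.4719101123595 61.92134831460674 [[ 0.60643661 -0.04066632  0.063     ]]
scene lid 0.57 [0.5561 0.0862 0.0619] px [264. 271.]
scene stain_bottle 0.97 [ 0.3909 -0.0287 -0.0019] px [363. 282.]
scene stain_bottle 0.86 [ 0.3758  0.1182 -0.0006] px [339. 344.]
scene gauze 0.59 [ 0.6606 -0.1729 -0.0007] px [290. 197.]
scene timer 0.51 [ 0.377   0.1172 -0.0012] px [339. 343.]
scene timer 0.44 [ 0.6597 -0.331   0.0023] px [319. 163.]
scene white_bottle 0.82 [ 7.261e-01 -8.260e-02  6.000e-04] px [248. 209.]
at [0.5201 0.0062 0.1936] yaw -0.497 F [-0.3 -0.5  0.3] w 0.0309 t 42.7 ROW [-0.073  0.075 -0.032] twist 0
```

```bash
python3 -c "
from bench import robot
print(robot.sign_off())"
```

```text
the job is handed in; nothing more can be done
None
```

I handed the job in at about 43 s: the stain bottle stands on the table, the dish is in its ring with the lid home, and the dial measures within about 0.02 rad of the red mark; no verdict came back.

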